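# Slide the insulating plate under the raised rail and shut its catch

## Task

With the fingertips, push the yellow insulating plate flat along the board, under the raised steel rail and between its brass posts, until its far edge rests fully home against the black stop behind the rail. Then push the red catch round by its stud, the way it swings past the robot's side, until it lies fully across behind the plate's near edge. Never lift or tip the plate, do not hit the rail, and leave the loose parts around where they are.

Things in the scene. Friction and masses are not known exactly. Their poses are not given: they have to be found in the camera images.
- panel: Chipboard board, fixed; place and yaw vary. Its top is 18 mm above the table. Origin: at table height, below the middle of the plate's home. Axes: x away from the robot (the way the plate is pushed), y left, z up. Board spans x -225..145, y -260..260 mm. Grey ducts 38 mm high stand along y at x = 110..140 mm and along x at y = -257..-227 mm.
- stop_face (a point): Middle of the top edge of the black stop's face towards the robot, at panel x = +45, y = 0 mm. The stop is a fixed batten 150 mm long along y, 12 mm thick, 22 mm high.
- rail: Raised steel rail fixed on the board, same origin and axes as the panel: x -17.5..17.5 mm, y -200..+90 mm. Underside 16 mm, top 23.5 mm above the board. Brass posts 16 mm in diameter hold it at y = +77 and -77 mm (138 mm free between them) and at y = -185 mm. Coloured terminals on it, y = -185..-95 mm, reach 54 mm above the board. It must not be hit (10 N at most).
- plate: Loose yellow plastic plate, 90 mm (its x) by 110 mm (its y), 12 mm thick, 0.12 to 0.24 kg, black line along its x. Origin: middle of its underside. Starts flat on the board on the robot's side of the rail, up to 40 mm off sideways and 15 degrees turned. At home its origin is at panel x = 0, its edges parallel to the panel's axes, its near edge 27 mm out on the robot's side of the rail.
- catch (a joint): Red swivel catch, angle in rad: 0 = points outwards (panel +y), 1.57 = to the robot (panel -x), 3.14 = shut (end stop): along panel -y, 8 mm behind the near edge of a plate that is home. Starts at 0.25 to 0.7, turns anticlockwise seen from above, takes about 1.5 N at the stud and stays where left. Arm 14 mm wide, 78 mm long, 4 to 14 mm above the board.
- catch_pivot (a point): Axis of the catch, at the board's top: panel x = -60 mm, y = +110 mm.
- catch_stud (a point): Middle of the top of the catch's upright round stud, 14 mm in diameter, 37 mm high above the board, 70 mm from the pivot along the arm.
- breaker_one: Loose white circuit breaker standing on the board at its right, 85 x 18 x 74 mm, origin under its middle. Leave alone.
- terminals: Loose stack of blue and green terminals on the board beyond the rail at the left, 42 x 32 x 32 mm, origin under its middle. Leave alone.
- breaker_two: Loose white two-pole breaker on the table at the left, 85 x 36 x 74 mm, origin under its middle. Leave alone.
- screwdriver: Red-handled screwdriver on the table at the left. Leave alone.
- breaker_four: Loose white three-pole breaker on the table at the right, 85 x 54 x 74 mm, origin under its middle. Leave alone.
- tape: Black tape roll lying on the table at the right, 80 mm in diameter, 19 mm high, origin under its middle. Leave alone.
- screw_tray: Grey two-part screw tray on the table at the far right, 120 x 90 x 35 mm, origin under its middle. Leave alone.
Things that resemble listed ones, but are neither listed nor needed, are in the scene too. There is more than one size of the plate; the one meant has the size given above.

How it is judged:
On the way, in this order (a step that is already met when the one before it is completed fails the run):
1. the plate is home under the rail, flat against the stop (x of plate in the frame of panel between -0.004 and 0.004 m and y of plate in the frame of panel between -0.018 and 0.018 m and angle between the x axis of plate and the x axis of panel, either way round below 0.06 rad and angle between plate's own z axis and vertical below 0.05 rad and height (world z) of plate below 0.022 m), for 0.2 s.
2. the catch is swung fully across behind the plate (value of joint catch above 3 rad), for 0.2 s.
At the end, for the whole second after the job is handed in: The plate lies flat under the rail within 4 mm of the stop, parallel to it within 0.06 rad and between the posts (within 18 mm of the middle), the catch is shut (above 3.0 rad), and both are at rest (all of step 1 and value of joint catch above 3 rad and linear speed of plate below 0.01 m/s and velocity of joint catch between -0.05 and 0.05 rad/s); the robot touches nothing.
It fails at once if the plate is lifted more than 8 mm off the board (height (world z) of plate above 0.026 m).
It fails at once if the plate is tipped by more than 0.12 rad (angle between plate's own z axis and vertical above 0.12 rad).
It fails at once if the robot hits the rail with more than 10 N (contact force between any of the fingers, the arm and rail above 10 N).
It fails at once if a loose part around is moved more than 20 mm (distance of any of breaker_one, breaker_two, breaker_four, terminals, screwdriver, tape, screw_tray from where it was at the start of the episode above 0.02 m).
It fails at once if a standing loose part is knocked over (angle between any of breaker_one, breaker_two, breaker_four, terminals's own z axis and vertical above 0.4 rad).
It also fails if it takes over 67 s, if anything falls off the work surface, if the arm or the gripper's body presses on something with over 40 N, if the wrist force passes 120 N, or if a joint passes its speed limit or range.

## Robot

A 7-joint arm with a two-finger parallel gripper is mounted at the origin on the work surface. World frame = base frame: x ahead of the robot, y to its left, z up, the work surface at z = 0. Lengths are in m, angles in rad, forces in N, time in s.
With the tool pointing down it reaches from about 0.425 to 1.025 m from the base axis. Payload 3.6 kg.
Tool frame: the origin (TCP) lies midway between the tips of the shut fingers; the grasp point (between the pads) lies 19 mm behind it; z points along the fingers, y is the direction in which the jaws open and shut (so a half turn about z gives the same grasp; the last joint's range is limited). The gripper opens to 85 mm and grips with 20 to 120 N. Pads are 22 mm wide; open, the fingers measure 114 mm over their backs; the gripper's body (76 mm by 85 mm) begins 54 mm behind the grasp point. The pads swing forward as they close: fully open they stand 13 mm farther back than shut.
Start: joints at [1.157, 0.591, 0.048, 1.609, -0.033, 0.943, -0.034], TCP at [0.229, -0.688, 0.231] pointing down, gripper open.
Joint ranges: [-2.69, 2.69], [-0.47, 2.24], [-1.27, 1.36], [0.19, 2.51], [-1.53, 4.68], [0.08, 2.07], [-3.09, 3.09]. Speed limits (rad/s): [2.57, 2.57, 3.14, 3.14, 3.14, 3.14, 3.14].

## Interface

Orientations are given as a rotation vector (axis times angle).
In Python, from bench import bot, viewer, job gives the robot as it stands.
- The arm moves only by the shell command python3 -m pendant 'ROWS' [OPENING]. ROWS is JSON, a list of rows, each a list of 6 numbers: the shift along the tool's x, y, z in mm, then the turn, a rotation vector about the tool's x, y, z in rad. A call has exactly 5 rows; each row is the pose to reach, as a shift and turn from the pose commanded when the call began, along the tool's axes at that moment; what a row does not reach only later rows make up. A row lasts 1/10 s, in which the tool goes at most 50 mm and 8.59 degrees, less where a joint would pass 70% of its speed; a pose out of reach is approached as far as the arm can. A call with a gripper value outside its range is refused whole. OPENING is the gripper's target within -1 to 1 (fully open at 1, half-way at 0, shut at -1), set as the call begins (- or left out, the last holds). The fingers move at their own pace and stop on an object; the grip force is fixed at half the most. Time passes only in rows, so rows that repeat a pose let the fingers close, or fill a call up. It gives the time, the measured TCP pose, the force and the opening at its end, in the units of the state.
- bot.state(): the state, without advancing time (a new reading comes with each control period).
- viewer.get_image(name): name is "scene" or "top" or "wrist"; returns a dict with "frame" (480x640x3 uint8, blue, green, red), "range_z" (480x640 float32, m along the optical axis (not along the pixel's ray), 0 where there is no reading), "fx", "fy", "cx", "cy" (pixels), "extrinsics" (4x4, takes a point from camera to world coordinates). Camera axes: x right, y down, z forward; pixel columns grow to the right and rows downward; lengths in m; the calibration is good to about 2 mm. A picture is of the moment at which its call begins.
- job.close_job(): hands the job in, once; it reports no verdict.
The state is a dict: "time_s": time; "joint_positions": joint angles; "qvel": joint speeds; "joint_efforts": joint torques, N m; "tool_pos": TCP position; "tcp_rot": TCP orientation; "ft_force": force on the tool from outside, world axes, zero at the start; "moment": the same for the moment, N m; "grip_width": finger opening in m.
Only numpy, scipy, OpenCV 4.12 (cv2) and the standard library are available. Lean on these libraries where they do the work, as an engineer would, in place of code of your own. Each camera call takes 0.05 s, during which the arm holds its last target. There are 200 camera calls.

## Working session

There is one attempt and no reset: what is moved stays moved. The work goes in short steps, Python scripts to look and compute and a shell command to move; the robot and the scene stay as the last step left them, time stands still between calls to the robot, and variables do not carry over. Pictures are saved under pics/ and viewed, about 8 in all and at most 12, crops included, and the job is handed in when it is done.

```bash
mkdir -p pics; ls; python3 - <<'E'
from bench import bot,viewer
import cv2,numpy as np
print(bot.state())
for n in ("top","scene"):
    d=viewer.get_image(n);cv2.imwrite(f"pics/{n}0.png",d["frame"]);np.savez(f"pics/{n}0.npz",**d)
    print(n,d["fx"],d["cx"],d["cy"],d["extrinsics"].round(3).tolist())
E
```

```text
pics
{'time_s': 0.0, 'joint_positions': array([ 1.15647945,  0.59213446,  0.04827782,  1.60984157, -0.03329779,
        0.9426853 , -0.03370391]), 'qvel': array([-0.00053434, -0.00227652,  0.00289383, -0.00089003, -0.00072535,
        0.00092752,  0.00022559]), 'joint_efforts': array([ 3.12971069e-04, -5.48696244e+01,  1.54671583e+00, -1.98127949e+01,
        9.42227634e-03,  8.93145829e-03,  1.16446449e-05]), 'tool_pos': array([ 0.22837867, -0.68721197,  0.2301221 ]), 'tcp_rot': array([-3.09905221e+00, -5.01574369e-01,  7.50098478e-04]), 'ft_force': array([ 0.74222714, -0.47114265,  0.49620581]), 'moment': array([-0.02740215,  0.01771315, -0.01041876]), 'grip_width': 0.08546187262698256}
top 466.9402145606903 317.1174846916602 239.00797586979127 [[-0.006, -0.989, 0.145, 0.354], [-1.0, 0.008, 0.011, -0.001], [-0.012, -0.145, -0.989, 1.151], [0.0, 0.0, 0.0, 1.0]]
scene 461.42779097639294 320.1025463442764 240.3257702078114 [[-0.51, 0.668, -0.542, 1.101], [0.86, 0.394, -0.325, 0.317], [-0.004, -0.632, -0.775, 0.894], [0.0, 0.0, 0.0, 1.0]]
```

View pics/top0.png

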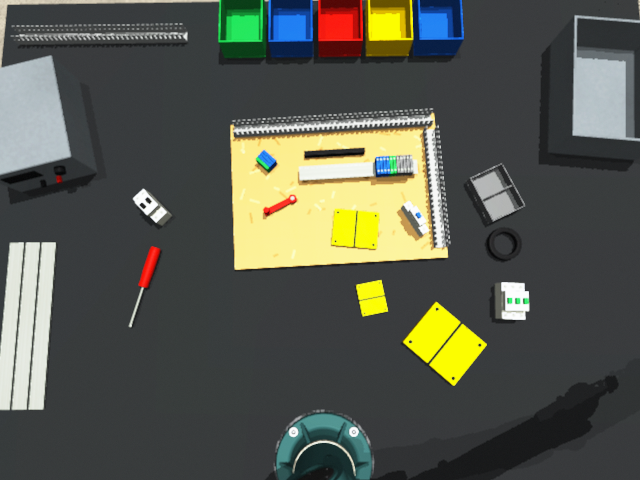

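View pics/scene0.png

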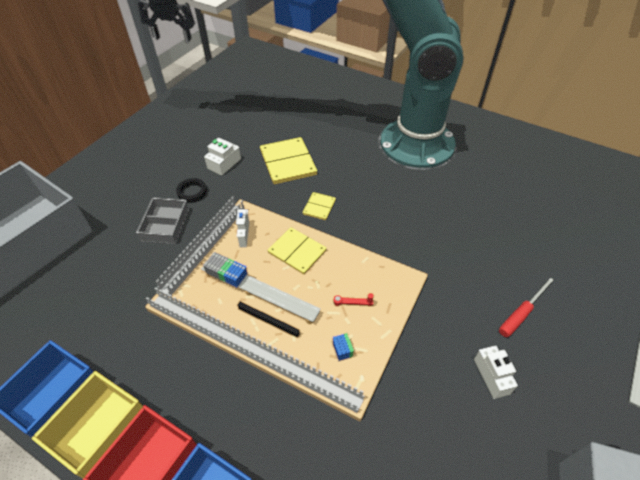

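Candidates for the plate, in the top view: (355,229) on the board, (372,298) small on the table, (445,344) large on the table, and the yellow bin (388,27). I choose (355,229), since it lies on the board in front of the rail. The catch stud is at about (267,211) and its pivot at about (295,199).

```bash
cat > h.py <<'E'
import cv2,numpy as np
def load(n): return dict(np.load(n))
def ray(d,uv,z):
    uv=np.atleast_2d(np.asarray(uv,float));T=d["extrinsics"]
    r=np.c_[(uv[:,0]-d["cx"])/d["fx"],(uv[:,1]-d["cy"])/d["fy"],np.ones(len(uv))]@T[:3,:3].T
    return (T[:3,3]+r*((z-T[2,3])/r[:,2])[:,None])[:,:2]
def cloud(d):
    v,u=np.mgrid[:480,:640];z=d["range_z"];T=d["extrinsics"]
    p=np.stack([(u-d["cx"])/d["fx"]*z,(v-d["cy"])/d["fy"]*z,z],-1)
    return p@T[:3,:3].T+T[:3,3]
def mask(d,lo,hi):
    return cv2.inRange(cv2.cvtColor(d["frame"],cv2.COLOR_BGR2HSV),np.array(lo),np.array(hi))
def blobs(m,amin=20):
    return [c for c in cv2.findContours(m,cv2.RETR_EXTERNAL,cv2.CHAIN_APPROX_NONE)[0] if cv2.contourArea(c)>amin]
def rect(xy):
    (c,s,a)=cv2.minAreaRect((xy*1000).astype(np.float32)); return np.round(c,1),np.round(s,1),round(a,2)
def project(d,p):
    T=np.linalg.inv(d["extrinsics"]);q=T[:3,:3]@np.asarray(p)+T[:3,3]
    return d["fx"]*q[0]/q[2]+d["cx"],d["fy"]*q[1]/q[2]+d["cy"]
E
python3 - <<'E'
from h import *
for n in("top","scene"):
    d=load(f"pics/{n}0.npz");print("==",n)
    P=cloud(d)
    for c in blobs(mask(d,(22,120,100),(35,255,255)),100): print("yellow",c.reshape(-1,2).mean(0).round(),rect(ray(d,c.reshape(-1,2),.03)))
    m=mask(d,(0,150,80),(8,255,255))|mask(d,(173,150,80),(180,255,255))
    for c in blobs(m,30): print("red",c.reshape(-1,2).mean(0).round(),rect(ray(d,c.reshape(-1,2),.032)))
    # black stop within board
    m=mask(d,(0,0,0),(180,255,60))
    for c in blobs(m,150):
        r=rect(ray(d,c.reshape(-1,2),.04))
        if 130<max(r[1])<170: print("stop",c.reshape(-1,2).mean(0).round(),r)
    m=mask(d,(8,60,120),(21,200,255)); m=cv2.morphologyEx(m,cv2.MORPH_CLOSE,np.ones((5,5)))
    c=max(blobs(m),key=cv2.contourArea);a=cv2.convexHull(c);q=cv2.approxPolyDP(a,8,True).reshape(-1,2);print("board",q.tolist(),(ray(d,q,.018)*1000).round().tolist())
    s=(P[...,2]>.036)&(P[...,2]<.046)&(abs(P[...,0]-.55)<.3)&(abs(P[...,1])<.4)&(mask(d,(0,0,120),(180,40,255))>0)
    s=cv2.morphologyEx(s.astype(np.uint8)*255,cv2.MORPH_OPEN,np.ones((3,3)))
    for c in blobs(s,100): print("rail?",c.reshape(-1,2).mean(0).round(),rect(ray(d,c.reshape(-1,2),.0415)))
d=load("pics/top0.npz");cv2.imwrite("pics/crop1.png",cv2.resize(d["frame"][110:280,225:455],None,fx=3.4,fy=3.4,interpolation=cv2.INTER_CUBIC))
E
```

```text
== top
yellow [444. 343.] (array([ 269.8, -284.9]), array([155.1, 127.4]), 48.82)
yellow [371. 298.] (array([ 375.8, -116.8]), array([77.6, 64.4]), 10.81)
yellow [355. 234.] (array([541.9, -83.1]), array([121.9,  97.4]), 84.32)
yellow [388.  27.] (array([1071., -179.]), array([121.8, 154.4]), 89.17)
red [149. 267.] (array([453.4, 417.3]), array([ 27.3, 100.2]), 74.0)
red [280. 205.] (array([604.1, 103.3]), array([20.2, 84.4]), 24.98)
red [340.  27.] (array([1070.5,  -51.4]), array([114.8, 157.2]), 89.64)
stop [315. 464.] (array([16.5,  8.5]), array([165.7,  85.1]), 89.88)
stop [488. 208.] (array([ 587., -397.]), array([163.5,  91.1]), 58.95)
stop [334. 153.] (array([731.4, -31.6]), array([ 15.2, 144.4]), 2.92)
board [[435, 247], [231, 161], [230, 125], [432, 121]] [[498.0, -276.0], [720.0, 227.0], [815.0, 232.0], [820.0, -282.0]]
rail? [338. 171.] (array([684.1, -37.8]), array([ 34.1, 184.8]), 2.73)
== scene
yellow [ 94. 415.] (array([1079.7, -194.4]), array([149.3, 129.5]), 0.19)
yellow [299. 257.] (array([551.1, -76.9]), array([108.2,  90.8]), 83.86)
yellow [285. 166.] (array([ 293.8, -271. ]), array([156.4, 127.1]), 49.14)
red [140. 453.] (array([1078.7,  -61.6]), array([146.8, 129.9]), 0.51)
red [516. 319.] (array([470.3, 422. ]), array([ 24.8, 110.1]), 71.95)
red [354. 301.] (array([604.9, 102.5]), array([28., 84.]), 30.55)
stop [268. 319.] (array([742.5, -28.3]), array([ 13.9, 148.8]), 2.85)
stop [458. 136.] (array([-40.4, 109.8]), array([130.1,  53.5]), 36.38)
board [[239, 199], [427, 274], [359, 420], [145, 307]] [[476.0, -307.0], [450.0, 213.0], [822.0, 232.0], [846.0, -285.0]]
rail? [280. 298.] (array([687.5, -37. ]), array([ 35.5, 188.2]), 2.79)
```

View pics/crop1.png

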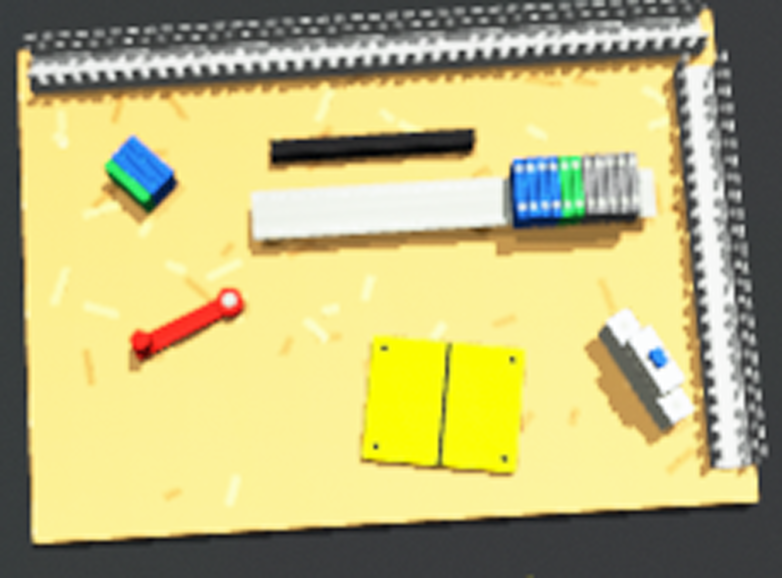

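The crop confirms the choice: the plate is at crop (443,405), with corners at about (375,338), (523,350), (515,472) and (362,462), and measures 108 x 91 mm. The stud is at (143,343) and the pivot at (230,302). Breaker_one stands at (645,370). The panel origin comes out at about (685.7, -34.7) mm, yaw 0.049 rad.

```bash
cat >> h.py <<'E'
from scipy.spatial.transform import Rotation as R
O=np.array([685.7,-34.7]);YAW=.049
A=np.array([[np.cos(YAW),-np.sin(YAW)],[np.sin(YAW),np.cos(YAW)]])
def topanel(w): return (np.atleast_2d(w)-O)@A   # mm
def go(s,px,py,z,yaw):
    """tool-frame shift (mm) and turn to reach panel px,py mm, world z mm, tool x at panel yaw"""
    w=np.r_[A@[px,py]+O,z]; Rt=R.from_rotvec(s["tcp_rot"])
    Rg=R.from_euler("z",YAW+yaw)*R.from_rotvec([np.pi,0,0])
    return Rt.inv().apply(w-s["tool_pos"]*1000).round(1),(Rt.inv()*Rg).as_rotvec().round(3)
def where(s):
    return topanel(s["tool_pos"][:2]*1000)[0].round(1),round(s["tool_pos"][2]*1000,1),s["ft_force"].round(1),round(s["grip_width"]*1000,1),s["time_s"]
E
python3 - <<'E'
from h import *
from bench import bot
t=load("pics/top0.npz");s=load("pics/scene0.npz")
q=np.array([[375,338],[523,350],[515,472],[362,462]])/3.4+[225,110]
w=topanel(ray(t,q,.03)*1000);print("plate top",w.round(),w.mean(0))
c=[c for c in blobs(mask(s,(22,120,100),(35,255,255)),100) if abs(c.mean()-278)<15][0]
w=topanel(ray(s,c.reshape(-1,2),.03)*1000);print("scene",rect(w/1000))
P=cloud(t);B=(P[...,2]>.06)&(P[...,2]<.11)
for c in blobs(B.astype(np.uint8)*255,60):
    m=np.zeros((480,640),np.uint8);cv2.drawContours(m,[c],-1,1,-1)
    print("tall",rect(topanel(P[(m>0)&B][:,:2]*1000)/1000))
for n,d in(("t",t),("s",s)):
    m=mask(d,(0,150,80),(8,255,255))|mask(d,(173,150,80),(180,255,255))
    P=cloud(d);k=(m>0)&(P[...,2]>.046)&(P[...,2]<.065)&(abs(P[...,0]-.6)<.1)&(abs(P[...,1]-.1)<.1)
    print("stud",n,k.sum(),topanel(P[k][:,:2]*1000).mean(0).round(1),P[k][:,2].max())
print("go",go(bot.state(),-216,-32,231,0), go(bot.state(),-216,-32,90,0))
E
```

```text
plate top [[ -95.    6.]
 [-110.  -99.]
 [-198.  -87.]
 [-184.   21.]] [-146.6701231   -39.99452915]
scene (array([-136.5,  -35.5]), array([108.2,  90.8]), 81.06)
tall (array([-652. ,   64.1]), array([134.7,  69.7]), 83.34)
tall (array([-339.6, -395. ]), array([55.6, 45. ]), 83.98)
tall (array([-132.1, -182.1]), array([84.4, 18.8]), 27.85)
tall (array([-63.3, 456. ]), array([48.1, 35.6]), 42.34)
tall (array([  -2.3, -139.9]), array([87.7, 45.5]), 89.95)
tall (array([114.5, 656.8]), array([159.8, 325.5]), 64.54)
tall (array([ 303.4, -688. ]), array([176.4,   8.4]), 81.75)
tall (array([ 131.3, -585. ]), array([352.6, 160.8]), 23.27)
tall (array([ 364.6, -283.1]), array([111.4, 117.5]), 87.03)
tall (array([ 371.6, -159.1]), array([111.3, 119.3]), 87.41)
tall (array([375.6, -34.7]), array([108.1, 115.5]), 86.79)
tall (array([385.6,  90.6]), array([108.7, 123.4]), 87.08)
tall (array([392.1, 215.2]), array([110.6, 124.5]), 87.5)
stud t 29 [-92.7 172.7] 0.058447213317370794
stud s 29 [-85.2 174.6] 0.05696102331900921
go (array([ 4.231e+02, -5.022e+02,  2.000e-01]), array([-0.002,  0.   ,  0.272])) (array([ 423.2, -502. ,  141.2]), array([-0.002,  0.   ,  0.272]))
```

```bash
python3 -m pendant '[[40,-30,0,0,0,0.05],[80,-70,0,0,0,0.14],[110,-110,0,0,0,0.2],[140,-145,0,0,0,0.25],[170,-185,0,0,0,0.272]]' 0 && python3 -m pendant '[[30,-40,0,0,0,0],[60,-80,0,0,0,0],[90,-120,0,0,0,0],[115,-160,0,0,0,0],[140,-195,0,0,0,0]]' && python3 - <<'E'
from h import *
from bench import bot
s=bot.state();print(where(s),go(s,-214,-32,100,0))
E
```

```text
time_s: 0.6
tool_pos: [0.3315, -0.4591, 0.231]
tcp_rot: [-3.14, -0.075, -0.0]
ft_force: [0.2, 0.8, 0.4]
grip_width: 0.0426
time_s: 1.1
tool_pos: [0.4616, -0.2571, 0.2311]
tcp_rot: [-3.14, -0.079, 0.001]
ft_force: [0.5, 0.1, -0.7]
grip_width: 0.0427
(array([-234.7, -211.1]), np.float64(231.1), array([ 0.5,  0.1, -0.7]), 42.7, 1.1) (array([  21. , -179. ,  131.2]), array([-0.001,  0.001,  0.001]))
```

```bash
python3 -m pendant '[[5,-45,0,0,0,0],[10,-90,0,0,0,0],[15,-135,20,0,0,0],[21,-179,60,0,0,0],[21,-179,105,0,0,0]]' && python3 -m pendant '[[0,0,20,0,0,0],[0,0,45,0,0,0],[0,0,66,0,0,0],[0,0,66,0,0,0],[0,0,66,0,0,0]]' && python3 - <<'E'
from h import *
from bench import bot,viewer
s=bot.state();print(where(s),go(s,-214,-32,60,0))
a=viewer.get_image("scene");b=viewer.get_image("wrist")
np.savez("pics/s1.npz",**a);np.savez("pics/w1.npz",**b)
c=cv2.resize(a["frame"][170:350,180:420],(533,400),interpolation=cv2.INTER_CUBIC)
cv2.imwrite("pics/v1.png",np.vstack([cv2.resize(c,(267*2-133,300)),cv2.resize(b["frame"],(401,300))]))
P=cloud(a);k=(P[...,2]>.03)&(abs(P[...,0]-.47)<.08)&(abs(P[...,1]+.077)<.08)&(P[...,2]<.12)
for z in range(30,100,5):
    q=P[k&(abs(P[...,2]*1000-z)<2.5)];print(z,len(q),topanel(q[:,:2]*1000).mean(0).round() if len(q) else "")
E
```

```text
time_s: 1.6
tool_pos: [0.4763, -0.0749, 0.1292]
tcp_rot: [-3.138, -0.089, -0.012]
ft_force: [0.5, -1.0, -0.9]
grip_width: 0.0431
time_s: 2.1
tool_pos: [0.4731, -0.0802, 0.0622]
tcp_rot: [-3.141, -0.077, 0.002]
ft_force: [1.1, -0.0, -0.3]
grip_width: 0.0428
(array([-214.6,  -35. ]), np.float64(62.2), array([ 1.1, -0. , -0.3]), 42.8, 2.1) (array([ 0.6, -3. ,  2.2]), array([-0.   ,  0.001, -0.   ]))
30 250 [-161.  -38.]
35 20 [-158.  -30.]
40 0 
45 0 
50 0 
55 0 
60 0 
65 7 [-211.  -42.]
70 17 [-209.  -36.]
75 26 [-209.  -33.]
80 25 [-209.  -35.]
85 27 [-210.  -32.]
90 24 [-208.  -32.]
95 17 [-207.  -33.]
```

View pics/v1.png

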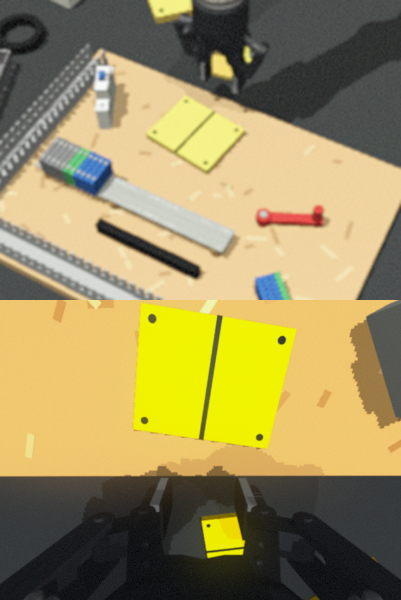

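The wrist view shows the plate ahead of the two half-open tips, clear of them, turned clockwise by about 8°. Next I measure it from this view and touch the board lightly.

```bash
cat >> h.py <<'E'
def plate(d):
    out=[]
    for c in blobs(mask(d,(26,150,100),(34,255,255)),300):
        w=topanel(ray(d,c.reshape(-1,2),.03)*1000)
        r=rect(w/1000)
        if 80<min(r[1])<104 and 95<max(r[1])<125: out.append(r)
    return out
E
python3 - <<'E'
from h import *
w=load("pics/w1.npz");print(plate(w),plate(load("pics/s1.npz")))
print(w["extrinsics"].round(3).tolist())
E
python3 -m pendant '[[0,-3,10,0,0,0],[0,-3,20,0,0,0],[0,-3,28,0,0,0],[0,-3,33,0,0,0],[0,-3,36,0,0,0]]' ; python3 -m pendant '[[0,0,1,0,0,0],[0,0,2,0,0,0],[0,0,3,0,0,0],[0,0,4,0,0,0],[0,0,4,0,0,0]]'; python3 -m pendant '[[0,0,1,0,0,0],[0,0,2,0,0,0],[0,0,2,0,0,0],[0,0,2,0,0,0],[0,0,2,0,0,0]]'
```

```text
[] []
[[0.048, -0.956, -0.289, 0.548], [-0.999, -0.046, -0.014, -0.077], [-0.0, 0.289, -0.957, 0.205], [0.0, 0.0, 0.0, 1.0]]
time_s: 2.7
tool_pos: [0.4727, -0.0772, 0.0255]
tcp_rot: [-3.141, -0.077, 0.002]
ft_force: [0.3, 1.2, -0.1]
grip_width: 0.0428
time_s: 3.2
tool_pos: [0.4732, -0.0772, 0.0224]
tcp_rot: [3.141, 0.077, 0.0]
ft_force: [-0.2, -0.4, -1.9]
grip_width: 0.0426
time_s: 3.7
tool_pos: [0.4731, -0.0772, 0.0203]
tcp_rot: [3.141, 0.077, -0.0]
ft_force: [0.3, -0.2, -0.1]
grip_width: 0.0425
```

```bash
python3 -m pendant '[[0,0,1,0,0,0],[0,0,2,0,0,0],[0,0,2,0,0,0],[0,0,2,0,0,0],[0,0,2,0,0,0]]'; python3 - <<'E'
from h import *
from bench import bot
print(where(bot.state()))
for n in("w1","s1"):
    d=load(f"pics/{n}.npz")
    for lo in ((22,120,100),(25,170,100)):
        for c in blobs(mask(d,lo,(35,255,255)),300): print(n,lo,c.reshape(-1,2).mean(0).round(),rect(topanel(ray(d,c.reshape(-1,2),.03)*1000)/1000))
E
```

```text
time_s: 4.2
tool_pos: [0.4731, -0.0772, 0.0183]
tcp_rot: [3.141, 0.077, -0.0]
ft_force: [0.7, -0.4, 0.2]
grip_width: 0.0427
(array([-214.4,  -32. ]), np.float64(18.3), array([ 0.7, -0.4,  0.2]), 42.7, 4.2)
w1 (22, 120, 100) [359. 405.] (array([-298. ,  -55.7]), array([ 6.9, 34.8]), 6.82)
w1 (22, 120, 100) [354. 372.] (array([-274.4,  -53.6]), array([38.4, 37.6]), 7.94)
w1 (22, 120, 100) [388. 144.] (array([-149.1,  -67.1]), array([55.9, 95.4]), 82.26)
w1 (22, 120, 100) [256. 123.] (array([-140.7,   -8.4]), array([ 62.6, 101.5]), 82.36)
w1 (25, 170, 100) [359. 405.] (array([-298. ,  -55.8]), array([ 6.9, 34.7]), 6.82)
w1 (25, 170, 100) [354. 372.] (array([-274.6,  -53.7]), array([38.1, 37.4]), 7.96)
w1 (25, 170, 100) [395. 130.] (array([-146.9,  -67.8]), array([53.2, 89.2]), 81.39)
w1 (25, 170, 100) [275. 111.] (array([-138.6,  -12.5]), array([53.2, 89.3]), 81.49)
s1 (22, 120, 100) [ 95. 414.] (array([ 385.3, -178.8]), array([129.5, 148.8]), 87.39)
```

```bash
python3 -m pendant '[[6,0,0,0,0,0],[11,0,0,0,0,0],[15,0,0,0,0,0],[19,0,0,0,0,0],[23,0,0,0,0,0]]'; python3 -m pendant '[[4,-2,0,0,0,0],[8,-4,0,0,0,0],[12,-6,0,0,0,0],[16,-8,0,0,0,0],[20,-10,0,0,0,0]]'; python3 - <<'E'
from h import *
from bench import bot,viewer
d=viewer.get_image("wrist");np.savez("pics/w2.npz",**d)
s=bot.state();print(where(s))
for c in blobs(mask(d,(25,170,100),(35,255,255)),800): print(c.reshape(-1,2).mean(0).round(),rect(topanel(ray(d,c.reshape(-1,2),.03)*1000)/1000))
E
```

```text
time_s: 4.7
tool_pos: [0.4955, -0.0762, 0.0183]
tcp_rot: [3.141, 0.076, -0.003]
ft_force: [-2.1, -0.6, 1.0]
grip_width: 0.0423
time_s: 5.2
tool_pos: [0.516, -0.0648, 0.0183]
tcp_rot: [-3.141, -0.077, 0.0]
ft_force: [-0.9, -1.2, 0.7]
grip_width: 0.0433
(array([-169.8,  -21.2]), np.float64(18.4), array([-0.5,  0.1, -0.1]), 42.6, 5.25)
[420. 161.] (array([-115.4,  -55.7]), array([52.7, 89.1]), 83.69)
[263. 144.] (array([-109.1,   -0.4]), array([52.5, 88.7]), 83.79)
```

```bash
python3 -m pendant '[[4,-2,0,0,0,0],[8,-4,0,0,0,0],[12,-6,0,0,0,0],[16,-8,0,0,0,0],[20,-10,0,0,0,0]]'; python3 -m pendant '[[3,-1,0,0,0,0],[5,-2,0,0,0,0],[7,-3,0,0,0,0],[9,-4,0,0,0,0],[10,-5,0,0,0,0]]'; cat > look.py <<'E'
from h import *
from bench import bot,viewer
import sys
d=viewer.get_image("wrist");np.savez(f"pics/{sys.argv[1]}.npz",**d)
cv2.imwrite(f"pics/{sys.argv[1]}.png",d["frame"])
print(where(bot.state()))
for c in blobs(mask(d,(25,170,100),(35,255,255)),500): print(c.reshape(-1,2).mean(0).round(),rect(topanel(ray(d,c.reshape(-1,2),.03)*1000)/1000))
E
python3 look.py w3
```

```text
time_s: 5.75
tool_pos: [0.5355, -0.0539, 0.0183]
tcp_rot: [-3.141, -0.077, -0.0]
ft_force: [-1.4, 0.3, 0.1]
grip_width: 0.043
time_s: 6.25
tool_pos: [0.5451, -0.0487, 0.0183]
tcp_rot: [3.141, 0.076, 0.0]
ft_force: [-1.7, -0.7, 0.9]
grip_width: 0.0424
(array([-140.9,   -6.8]), np.float64(18.3), array([-0.7, -0.6, -0.9]), 42.9, 6.3)
[423. 162.] (array([-85.6, -41.9]), array([52.7, 89. ]), 82.71)
[266. 141.] (array([-78.4,  13.4]), array([52.7, 88.7]), 82.73)
```

```bash
python3 -m pendant '[[-5,0,0,0,0,0],[-8,2,0,0,0,0],[-8,12,0,0,0,0],[-8,22,0,0,0,0],[-4,22,0,0,0,0]]'; python3 -m pendant '[[4,0,0,0,0,0],[8,0,0,0,0,0],[12,0,0,0,0,0],[15,0,0,0,0,0],[18,0,0,0,0,0]]'; python3 look.py w4
```

```text
time_s: 6.8
tool_pos: [0.5415, -0.0739, 0.0184]
tcp_rot: [3.139, 0.071, -0.001]
ft_force: [0.3, -0.3, -0.1]
grip_width: 0.0427
time_s: 7.3
tool_pos: [0.5602, -0.0696, 0.0182]
tcp_rot: [-3.14, -0.077, 0.0]
ft_force: [-1.0, -0.8, 0.3]
grip_width: 0.0426
(array([-126.3,  -28.7]), np.float64(18.3), array([-0.6, -0.8, -0.1]), 42.6, 7.35)
[343. 159.] (array([-70.7, -35.6]), array([52.9, 89.1]), 89.24)
[186. 157.] (array([-69.8,  20.2]), array([52.6, 89. ]), 89.31)
```

```bash
python3 -m pendant '[[-5,0,0,0,0,0],[-6,-8,0,0,0,0],[-6,-16,0,0,0,0],[-6,-22,0,0,0,0],[-3,-22,0,0,0,0]]'; python3 -m pendant '[[4,0,0,0,0,0],[9,-1,0,0,0,0],[14,-3,0,0,0,0],[19,-4,0,0,0,0],[24,-5,0,0,0,0]]';python3 -m pendant '[[2,0,0,0,0,0],[4,-1,0,0,0,0],[6,-1,0,0,0,0],[8,-2,0,0,0,0],[9,-2,0,0,0,0]]'; python3 look.py w5
```

```text
time_s: 7.85
tool_pos: [0.5554, -0.046, 0.0183]
tcp_rot: [-3.139, -0.081, 0.001]
ft_force: [0.2, 1.2, -0.1]
grip_width: 0.0424
time_s: 8.35
tool_pos: [0.5801, -0.042, 0.0182]
tcp_rot: [3.141, 0.076, 0.0]
ft_force: [-0.9, 0.1, 0.0]
grip_width: 0.0427
time_s: 8.85
tool_pos: [0.589, -0.0392, 0.0183]
tcp_rot: [-3.14, -0.077, -0.001]
ft_force: [-0.9, -1.2, -0.8]
grip_width: 0.0425
(array([-96.7,   0.3]), np.float64(18.3), array([-0.5,  0.4, -0.5]), 42.6, 8.9)
[402. 184.] (array([-51.4, -28.4]), array([52.7, 67.6]), 89.97)
[246. 175.] (array([-51.4,  27.5]), array([52.7, 67.6]), 89.97)
```

View pics/w5.png

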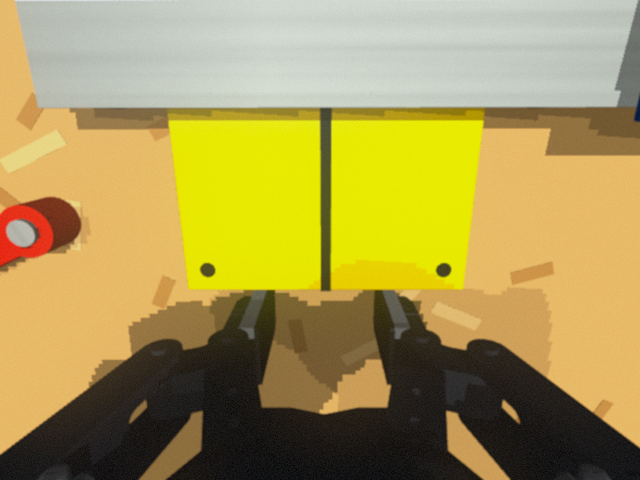

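The wrist view shows the plate square, centred and its front under the rail (near edge at row 290, line at column 325), with both tips on the near edge. About 40 mm remain, so I push straight on.

```bash
python3 - <<'E'
from h import *
d=load("pics/w5.npz")
print("rail near edge",topanel(ray(d,[[45,107],[320,107],[600,107]],.0415)*1000).round(1).tolist(),"pivot",topanel(ray(d,[22,233],.032)*1000).round(1))
E
python3 -m pendant '[[4,0,0,0,0,0],[9,0,0,0,0,0],[14,0,0,0,0,0],[19,0,0,0,0,0],[24,0,0,0,0,0]]';python3 -m pendant '[[3,0,0,0,0,0],[6,0,0,0,0,0],[8,0,0,0,0,0],[10,0,0,0,0,0],[12,0,0,0,0,0]]'; python3 -m pendant '[[1,0,0,0,0,0],[2,0,0,0,0,0],[3,0,0,0,0,0],[4,0,0,0,0,0],[4,0,0,0,0,0]]';python3 look.py w6
```

```text
rail near edge [[-17.4, 86.7], [-17.4, 1.3], [-17.5, -85.6]] pivot [[-61.1 112. ]]
time_s: 9.4
tool_pos: [0.6128, -0.0383, 0.0183]
tcp_rot: [-3.141, -0.077, 0.001]
ft_force: [-3.3, -0.9, 0.5]
grip_width: 0.0423
time_s: 9.9
tool_pos: [0.6242, -0.0378, 0.0183]
tcp_rot: [3.141, 0.077, -0.001]
ft_force: [-2.1, -0.8, 1.7]
grip_width: 0.0429
time_s: 10.4
tool_pos: [0.6289, -0.0375, 0.0183]
tcp_rot: [3.141, 0.077, 0.002]
ft_force: [-1.7, -1.1, 0.6]
grip_width: 0.0427
(array([-56.8,  -0. ]), np.float64(18.3), array([ 0.2,  0.4, -0.2]), 42.9, 10.45)
[398. 259.] (array([-33.1, -28.7]), array([52.5, 24.3]), 89.96)
[253. 260.] (array([-33. ,  27.3]), array([52.6, 24.3]), 89.96)
[409.  80.] (array([ 31. , -28.8]), array([52.6, 25.7]), 89.96)
[241.  80.] (array([30.9, 27.4]), array([52.7, 26. ]), 89.96)
```

```bash
for i in 1 ; do python3 -m pendant '[[0.5,0,0,0,0,0],[1,0,0,0,0,0],[1,0,0,0,0,0],[1,0,0,0,0,0],[1,0,0,0,0,0]]'; python3 -m pendant '[[0.5,0,0,0,0,0],[1,0,0,0,0,0],[1,0,0,0,0,0],[1,0,0,0,0,0],[1,0,0,0,0,0]]'; python3 -m pendant '[[0.5,0,0,0,0,0],[1,0,0,0,0,0],[1,0,0,0,0,0],[1,0,0,0,0,0],[1,0,0,0,0,0]]'; done;python3 look.py w7
```

```text
time_s: 10.95
tool_pos: [0.6294, -0.0375, 0.0183]
tcp_rot: [3.141, 0.077, -0.0]
ft_force: [-1.1, -0.3, 0.9]
grip_width: 0.0429
time_s: 11.45
tool_pos: [0.6298, -0.0375, 0.0183]
tcp_rot: [3.141, 0.077, -0.002]
ft_force: [-3.9, -0.5, 3.5]
grip_width: 0.0427
time_s: 11.95
tool_pos: [0.6298, -0.0375, 0.0182]
tcp_rot: [3.141, 0.077, -0.005]
ft_force: [-5.7, 0.1, 3.7]
grip_width: 0.0424
(array([-56.,  -0.]), np.float64(18.2), array([-5.6, -0.3,  4.9]), 42.5, 12.0)
[398. 261.] (array([-32.7, -28.7]), array([52.5, 23.1]), 89.96)
[253. 261.] (array([-32.6,  27.2]), array([52.6, 23.1]), 89.96)
[410.  82.] (array([ 31.4, -28.8]), array([52.6, 26.6]), 89.95)
[241.  82.] (array([31.3, 27.3]), array([52.5, 26.9]), 89.95)
```

Pushing harder by 2 mm moved the plate no further and the force rose to 5.6 N. The plate is against the stop, at y ≈ -0.7 mm and yaw ≈ 0. I back off, raise and shut the fingers, then go to the stud's far side.

```bash
python3 -m pendant '[[-3,0,0,0,0,0],[-7,0,0,0,0,0],[-10,0,-5,0,0,0],[-10,0,-35,0,0,0],[-10,0,-75,0,0,0]]'; python3 -m pendant '[[4,-45,0,0,0,0],[6,-90,0,0,0,0],[6,-135,0,0,0,0],[6,-182,0,0,0,0],[6,-182,0,0,0,0]]' -1; python3 - <<'E'
from h import *
from bench import bot,viewer
d=viewer.get_image("wrist");np.savez("pics/w8.npz",**d)
cv2.imwrite("pics/w8.png",d["frame"])
s=bot.state();print(where(s),go(s,-60,182,38,0))
m=mask(d,(0,150,60),(8,255,255))|mask(d,(173,150,60),(180,255,255))
for c in blobs(m,100): print("red",c.reshape(-1,2).mean(0).round(),[ (z,rect(topanel(ray(d,c.reshape(-1,2),z)*1000)/1000)) for z in(.032,.055)])
for f in np.arange(0,2.97,.08): print(f"{f:.2f}",np.round([-72*np.sin(f),-72*(np.cos(f)-1)],1),end="; ")
E
```

```text
time_s: 12.5
tool_pos: [0.6205, -0.0377, 0.0927]
tcp_rot: [-3.14, -0.077, 0.004]
ft_force: [0.8, 0.9, -0.1]
grip_width: 0.0424
time_s: 13.0
tool_pos: [0.6183, 0.1564, 0.094]
tcp_rot: [-3.132, -0.097, -0.005]
ft_force: [-0.3, 1.0, -0.3]
grip_width: -0.0001
(array([-57.9, 188.9]), np.float64(93.9), array([-0.3, -0.8,  0. ]), 0.2, 13.05) (array([-2.3,  7.1, 55.8]), array([-0.004, -0.002,  0.009]))
red [408. 280.] [(0.032, (array([-72.9, 139.9]), array([31.2, 85.6]), 31.62)), (0.055, (array([-62.9, 145.9]), array([27.7, 75.9]), 31.62))]
0.00 [-0. -0.]; 0.08 [-5.8  0.2]; 0.16 [-11.5   0.9]; 0.24 [-17.1   2.1]; 0.32 [-22.6   3.7]; 0.40 [-28.    5.7]; 0.48 [-33.2   8.1]; 0.56 [-38.2  11. ]; 0.64 [-43.   14.2]; 0.72 [-47.5  17.9]; 0.80 [-51.6  21.8]; 0.88 [-55.5  26.1]; 0.96 [-59.   30.7]; 1.04 [-62.1  35.6]; 1.12 [-64.8  40.6]; 1.20 [-67.1  45.9]; 1.28 [-69.   51.4]; 1.36 [-70.4  56.9]; 1.44 [-71.4  62.6]; 1.52 [-71.9  68.3]; 1.60 [-72.   74.1]; 1.68 [-71.6  79.8]; 1.76 [-70.7  85.5]; 1.84 [-69.4  91.1]; 1.92 [-67.7  96.6]; 2.00 [-65.5 102. ]; 2.08 [-62.9 107.1]; 2.16 [-59.9 112. ]; 2.24 [-56.5 116.7]; 2.32 [-52.7 121. ]; 2.40 [-48.6 125.1]; 2.48 [-44.2 128.8]; 2.56 [-39.6 132.2]; 2.64 [-34.6 135.1]; 2.72 [-29.5 137.7]; 2.80 [-24.1 139.8]; 2.88 [-18.6 141.6]; 2.96 [-13.  142.8];
```

View pics/w8.png

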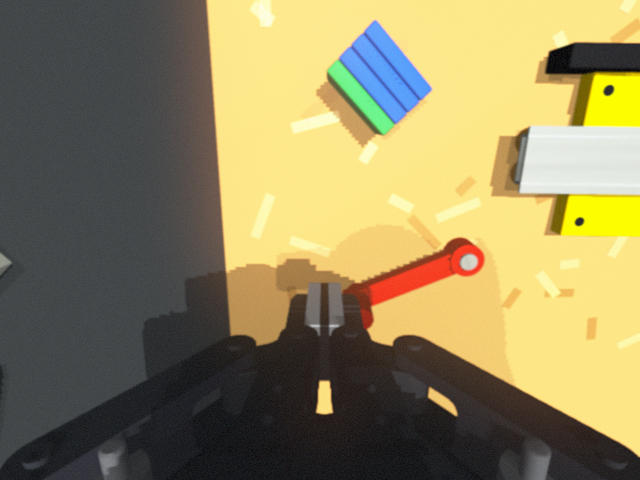

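The wrist view shows the pivot at (468,262) and the stud half hidden behind the shut tips at about (355,305). I settle ahead (+x) of the stud and then descend.

```bash
python3 -m pendant '[[8,0,0,0,0,0],[8,0,0,0,0,0],[8,0,0,0,0,0],[8,0,0,0,0,0],[8,0,0,0,0,0]]'; python3 - <<'E'
from h import *
from bench import bot
s=bot.state();print(where(s),go(s,-52,184,38,0))
E
```

```text
time_s: 13.55
tool_pos: [0.6265, 0.1435, 0.0932]
tcp_rot: [3.14, 0.074, -0.0]
ft_force: [-0.1, 0.5, -0.1]
grip_width: -0.0004
(array([-50.4, 180.9]), np.float64(93.2), array([-0.1,  0.5, -0.1]), -0.4, 13.55) (array([-1.6, -3.1, 55.2]), array([ 0.   ,  0.   , -0.002]))
```

```bash
python3 -m pendant '[[0,-1,15,0,0,0],[0,-1,30,0,0,0],[0,-1,45,0,0,0],[0,-1,53,0,0,0],[0,-1,55,0,0,0]]'; python3 -m pendant '[[-5,0,0,0,0,0],[-10,0,0,0,0,0],[-14,0,0,0,0,0],[-18,1,0,0,0,0],[-22,1,0,0,0,0]]';  python3 look.py w9
```

```text
time_s: 14.05
tool_pos: [0.6251, 0.1453, 0.0362]
tcp_rot: [3.14, 0.077, -0.005]
ft_force: [-0.1, 0.5, 0.4]
grip_width: 0.0
time_s: 14.55
tool_pos: [0.6046, 0.1433, 0.0388]
tcp_rot: [-3.141, -0.077, -0.002]
ft_force: [1.7, -0.6, -0.2]
grip_width: -0.0002
(array([-72.7, 181.8]), np.float64(38.8), array([0.1, 0. , 0.5]), -0.3, 14.6)
[621. 208.] (array([-32.1,  53.7]), array([24.5, 18.9]), 0.2)
```

```bash
python3 -m pendant '[[-4.4,2,0,0,0,0],[-10,3.7,0,0,0,0],[-15.3,5.7,0,0,0,0],[-20.5,8.1,0,0,0,0],[-25.5,11,0,0,0,0]]'; python3 -m pendant '[[-4.8,3.2,0,0,0,0],[-9.3,6.9,0,0,0,0],[-13.4,10.8,0,0,0,0],[-17.3,15.1,0,0,0,0],[-20.8,19.7,0,0,0,0]]';  python3 look.py w10
```

```text
time_s: 15.1
tool_pos: [0.5799, 0.1309, 0.0385]
tcp_rot: [3.141, 0.077, 0.002]
ft_force: [3.6, -0.4, -1.1]
grip_width: 0.0001
time_s: 15.6
tool_pos: [0.5591, 0.1107, 0.0383]
tcp_rot: [-3.14, -0.077, 0.002]
ft_force: [1.9, 1.1, 0.3]
grip_width: 0.0002
(array([-121.1,  150.3]), np.float64(38.1), array([-0.7,  0.6,  0.5]), -0.1, 15.65)
[605.  85.] (array([-30.7,  40.9]), array([29.8, 28.7]), 89.95)
```

View pics/w10.png

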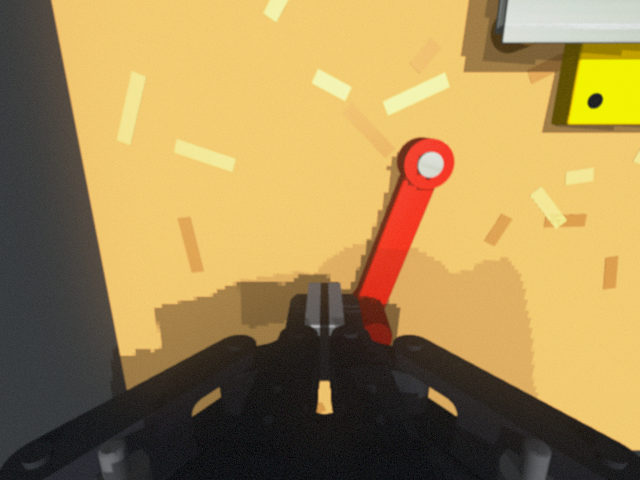

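The wrist view shows the stud on the right-hand side of the tips at about (375,335), the pivot at (430,163), and the catch at roughly 1.2 rad. I continue the sweep.

```bash
python3 -m pendant '[[-3.1,4.9,0,0,0,0],[-5.8,9.9,0,0,0,0],[-8.1,15.2,0,0,0,0],[-10,20.7,0,0,0,0],[-11.4,26.2,0,0,0,0]]'; python3 -m pendant '[[-1,5.7,0,0,0,0],[-1.5,11.4,0,0,0,0],[-1.6,17.2,0,0,0,0],[-1.2,22.9,0,0,0,0],[-0.3,28.6,0,0,0,0]]'; python3 -m pendant '[[1.3,5.6,0,0,0,0],[3,11.1,0,0,0,0],[5.2,16.5,0,0,0,0],[7.8,21.6,0,0,0,0],[10.8,26.5,0,0,0,0]]';  python3 look.py w11
```

```text
time_s: 16.15
tool_pos: [0.5495, 0.0835, 0.0383]
tcp_rot: [-3.141, -0.077, 0.0]
ft_force: [0.7, 2.7, -0.4]
grip_width: -0.0
time_s: 16.65
tool_pos: [0.5509, 0.055, 0.0383]
tcp_rot: [-3.14, -0.077, -0.0]
ft_force: [0.9, 1.8, 0.1]
grip_width: 0.0002
time_s: 17.15
tool_pos: [0.5623, 0.0286, 0.0381]
tcp_rot: [3.14, 0.076, -0.002]
ft_force: [-1.4, 1.7, -0.4]
grip_width: -0.0003
(array([-119. ,   68.3]), np.float64(38.2), array([-0.1,  0.3, -1.3]), -0.1, 17.2)
[574.  81.] (array([-30.3, -28.5]), array([52.5, 28.8]), 89.93)
[426.  75.] (array([-30.3,  27.9]), array([53.7, 28.8]), 89.93)
```

View pics/w11.png

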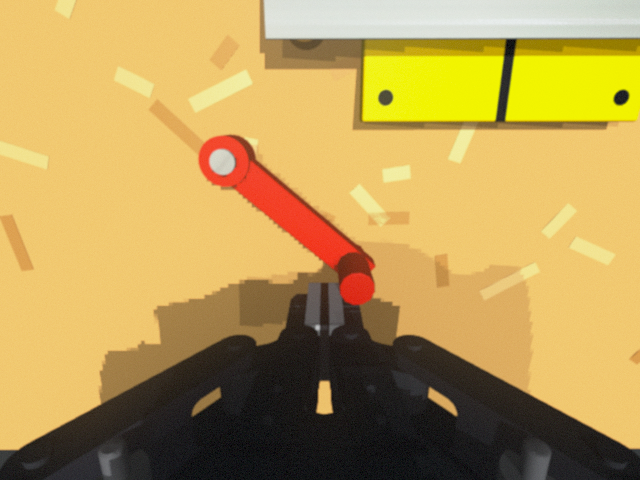

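The view shows the catch at about 2.45 rad, the stud at (356,285) just ahead and right of the tips, and the plate still home. I continue.

```bash
python3 -m pendant '[[3.4,4.7,0,0,0,0],[7.2,9,0,0,0,0],[11.3,13.1,0,0,0,0],[15.7,16.8,0,0,0,0],[20.3,20.2,0,0,0,0]]'; python3 -m pendant '[[5,2.9,0,0,0,0],[10,5.5,0,0,0,0],[13,6.5,0,0,0,0],[16,7.6,0,0,0,0],[18,8.5,0,0,0,0]]'; python3 -m pendant '[[1,0.3,0,0,0,0],[2,0.6,0,0,0,0],[2.5,1,0,0,0,0],[3,1,0,0,0,0],[3,1,0,0,0,0]]';  python3 look.py w12
```

```text
time_s: 17.7
tool_pos: [0.584, 0.0094, 0.0382]
tcp_rot: [3.14, 0.076, -0.002]
ft_force: [-1.4, 1.8, -0.4]
grip_width: 0.0002
time_s: 18.2
tool_pos: [0.6027, 0.0026, 0.0383]
tcp_rot: [-3.141, -0.077, 0.0]
ft_force: [-1.7, 2.0, -0.3]
grip_width: -0.0002
time_s: 18.7
tool_pos: [0.6056, 0.0017, 0.0383]
tcp_rot: [3.141, 0.077, 0.0]
ft_force: [-2.0, 0.5, -0.2]
grip_width: 0.0002
(array([-78.3,  40.3]), np.float64(38.3), array([-1.7,  0.5, -1.5]), 0.1, 18.75)
[486. 191.] (array([-31.7, -28.6]), array([52.6, 25. ]), 89.96)
[355. 190.] (array([-31.6,  27.6]), array([52.9, 25. ]), 89.96)
[509.  29.] (array([ 29.5, -28.6]), array([52.5, 19.5]), 89.95)
[357.  29.] (array([29.5, 27.6]), array([52.9, 19.5]), 89.96)
```

```bash
python3 -m pendant '[[0.5,0,0,0,0,0],[1,0,0,0,0,0],[1.5,0,0,0,0,0],[1.5,0,0,0,0,0],[1.5,0,0,0,0,0]]'; python3 -m pendant '[[0.5,0,0,0,0,0],[1,0,0,0,0,0],[1.5,0,0,0,0,0],[1.5,0,0,0,0,0],[1.5,0,0,0,0,0]]'; python3 look.py w13
```

```text
time_s: 19.25
tool_pos: [0.606, 0.0016, 0.0382]
tcp_rot: [3.141, 0.077, -0.003]
ft_force: [-4.2, 0.8, 2.6]
grip_width: -0.0001
time_s: 19.75
tool_pos: [0.6061, 0.0016, 0.0381]
tcp_rot: [3.14, 0.077, -0.008]
ft_force: [-7.3, 0.4, 4.6]
grip_width: 0.0002
(array([-77.7,  40.2]), np.float64(38.1), array([-6.9,  0.3,  4.6]), -0.2, 19.8)
[353. 191.] (array([-31.9,  27.6]), array([52.9, 25.1]), 89.95)
[486. 193.] (array([-31.7, -28.5]), array([52.7, 25.5]), 89.95)
[510.  30.] (array([ 29.6, -28.6]), array([52.5, 19.8]), 89.95)
[357.  29.] (array([29.7, 27.7]), array([52.8, 19.8]), 89.95)
```

View pics/w13.png

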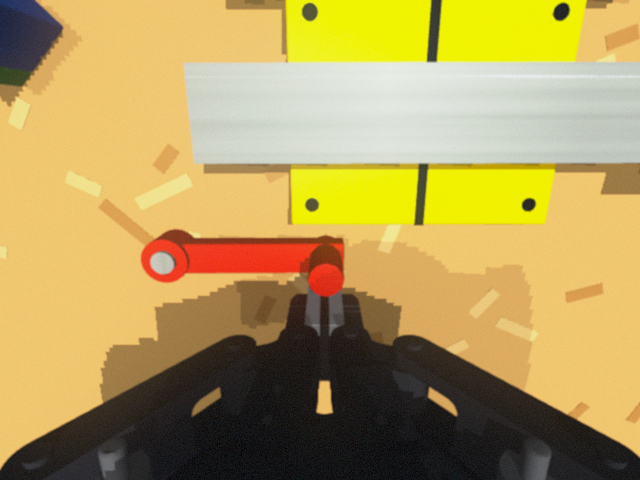

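The catch is against its end stop: the force rose to 7 N with no further motion, and the arm lies along the plate's near edge (pivot (163,262), stud (325,278)). I retreat and take a last check.

```bash
python3 -m pendant '[[-4,0,0,0,0,0],[-10,0,0,0,0,0],[-20,0,-10,0,0,0],[-25,0,-50,0,0,0],[-30,0,-90,0,0,0]]'; python3 -m pendant '[[0,0,-10,0,0,0],[0,0,-20,0,0,0],[0,0,-20,0,0,0],[0,0,-20,0,0,0],[0,0,-20,0,0,0]]'; python3 look.py w14; python3 - <<'E'
from h import *
d=load("pics/w14.npz")
m=mask(d,(0,150,60),(8,255,255))|mask(d,(173,150,60),(180,255,255))
for c in blobs(m,300): print("red",c.reshape(-1,2).mean(0).round(),rect(topanel(ray(d,c.reshape(-1,2),.032)*1000)/1000))
E
```

```text
time_s: 20.3
tool_pos: [0.5778, 0.0001, 0.1292]
tcp_rot: [3.14, 0.076, -0.001]
ft_force: [1.0, 0.3, 0.4]
grip_width: 0.0002
time_s: 20.8
tool_pos: [0.5778, 0.0003, 0.147]
tcp_rot: [3.141, 0.077, -0.004]
ft_force: [-0.1, -0.1, -0.1]
grip_width: -0.0003
(array([-106.1,   40.3]), np.float64(147.0), array([-0. , -0.1,  0.7]), -0.1, 20.85)
[343. 122.] (array([-31.2,  27.6]), array([52.9, 26.2]), 89.96)
[423. 120.] (array([-30.9, -28.8]), array([52.9, 26.8]), 89.96)
[433.  19.] (array([ 31.5, -29. ]), array([53.3, 21.9]), 89.96)
[344.  19.] (array([31.5, 27.8]), array([53.4, 21.9]), 89.96)
red [276. 166.] (array([-60. ,  75.8]), array([86.7, 19.5]), 89.96)
```

View pics/w14.png

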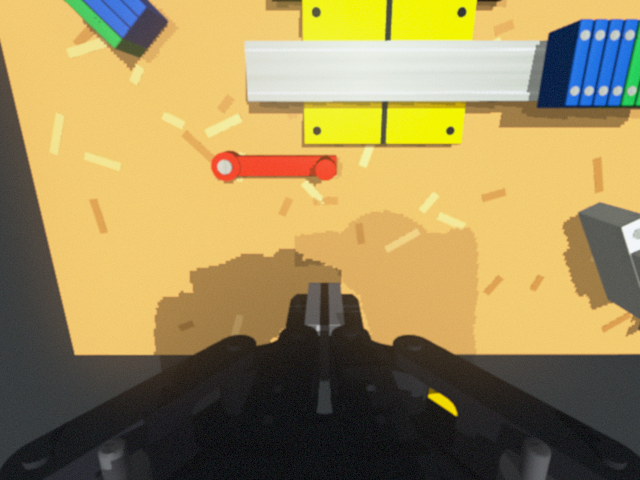

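The last view shows the catch shut, parallel to the rail to within 0.1°, from pivot (225,166) to stud (325,168). The plate is under the rail with its near edge at row 143 (panel x ≈ -44.3), y ≈ -0.6. The robot is clear, so I hand in.

```bash
python3 -c "
from bench import job;print(job.close_job())"
```

```text
the job is handed in; nothing more can be done
None
```

The plate is home under the rail and the catch is shut behind it. I handed the job in at about 21 s on the robot's clock, with the arm clear of everything. The hand-in reports no verdict.

- **Plate:** I pushed it flat with the half-open fingertips, squared it with one off-centre push, then ran it under the rail. At the stop it moved no further while the force rose to about 6 N. The last view put it at y ≈ -0.6 mm, turned less than 0.1°, with its near edge at panel x ≈ -44.3 mm (-45 nominal).
- **Catch:** I swept it round by the stud with shut fingers until it met its end stop, where the force rose to about 7 N with no more motion. After I backed off, it lay parallel to the rail within 0.1°.
- **Loose parts:** I did not re-measure their positions at the end. The terminals and breaker_one, partly in the last view, looked untouched, and the arm never went near the others below travel height.
- **Disagreement:** the top and scene cameras differed by 5 to 10 mm in x at the start. I used their average for the panel frame; the wrist camera later agreed with it within about 2 mm.

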